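# Feel round a drone's propeller guard for cracks

### The job

One propeller guard, an open C-shaped hoop, has just been fitted to the drone: feel it for cracks by running the fingertips lightly along the top of its upper hoop, the whole way round (anticlockwise seen from above), from the free end on the drone's camera side to the other free end, then move clear. A light touch is enough, the springy guard should only give a little; keep off the propeller, do not shift or lift the drone, and leave the other things on the bench alone.

Things in the scene. Friction and masses are not known exactly. Their poses are not given: they have to be found in the camera images.
- drone: Black quadcopter, about 0.8 kg, loose on four feet on the 3 mm mat. Origin: at foot level on the axis of its one guarded motor; z up; x points to the drone's middle, 150 mm away. Other motors (no guards) at (150,150), (150,-150), (300,0) mm. Deck over the middle, topped by a battery (91 mm above the mat, highest point); the camera nose looks along (+x,+y), the tail along (-x,-y).
- guard (a joint): Spring give of the fitted guard on its thin spokes, m: 0 at rest, positive when its hoop is pressed straight down (about 0.5 N per mm, stop at 9 mm), negative when pulled up. The whole hoop goes down level.
- prop: The three-bladed grey propeller (radius 64 mm, free to turn) inside the fitted guard; origin on its hub, 66.5 mm above the mat. Its blades lie about 14 mm below the top of the hoop.
- rim0: 20 mm piece of the fitted guard's upper hoop: a black C-shaped bar 6 mm thick, centre-line radius 71 mm about the guarded motor's axis, top 84 mm above the mat, from 50 to 310 deg about the drone's z (0 = drone x). Origin: on the bar's top, mid-width, at 60 deg; x outward, y along the stroke (anticlockwise from above), z up. Free end on the camera side (start): the hoop ends 12 mm before the origin.
- rim1: 20 mm piece of the fitted guard's upper hoop: a black C-shaped bar 6 mm thick, centre-line radius 71 mm about the guarded motor's axis, top 84 mm above the mat, from 50 to 310 deg about the drone's z (0 = drone x). Origin: on the bar's top, mid-width, at 90 deg; x outward, y along the stroke (anticlockwise from above), z up.
- rim2: 20 mm piece of the fitted guard's upper hoop: a black C-shaped bar 6 mm thick, centre-line radius 71 mm about the guarded motor's axis, top 84 mm above the mat, from 50 to 310 deg about the drone's z (0 = drone x). Origin: on the bar's top, mid-width, at 120 deg; x outward, y along the stroke (anticlockwise from above), z up.
- rim3: 20 mm piece of the fitted guard's upper hoop: a black C-shaped bar 6 mm thick, centre-line radius 71 mm about the guarded motor's axis, top 84 mm above the mat, from 50 to 310 deg about the drone's z (0 = drone x). Origin: on the bar's top, mid-width, at 150 deg; x outward, y along the stroke (anticlockwise from above), z up.
- rim4: 20 mm piece of the fitted guard's upper hoop: a black C-shaped bar 6 mm thick, centre-line radius 71 mm about the guarded motor's axis, top 84 mm above the mat, from 50 to 310 deg about the drone's z (0 = drone x). Origin: on the bar's top, mid-width, at 180 deg; x outward, y along the stroke (anticlockwise from above), z up.
- rim5: 20 mm piece of the fitted guard's upper hoop: a black C-shaped bar 6 mm thick, centre-line radius 71 mm about the guarded motor's axis, top 84 mm above the mat, from 50 to 310 deg about the drone's z (0 = drone x). Origin: on the bar's top, mid-width, at 210 deg; x outward, y along the stroke (anticlockwise from above), z up.
- rim6: 20 mm piece of the fitted guard's upper hoop: a black C-shaped bar 6 mm thick, centre-line radius 71 mm about the guarded motor's axis, top 84 mm above the mat, from 50 to 310 deg about the drone's z (0 = drone x). Origin: on the bar's top, mid-width, at 240 deg; x outward, y along the stroke (anticlockwise from above), z up.
- rim7: 20 mm piece of the fitted guard's upper hoop: a black C-shaped bar 6 mm thick, centre-line radius 71 mm about the guarded motor's axis, top 84 mm above the mat, from 50 to 310 deg about the drone's z (0 = drone x). Origin: on the bar's top, mid-width, at 270 deg; x outward, y along the stroke (anticlockwise from above), z up.
- rim8: 20 mm piece of the fitted guard's upper hoop: a black C-shaped bar 6 mm thick, centre-line radius 71 mm about the guarded motor's axis, top 84 mm above the mat, from 50 to 310 deg about the drone's z (0 = drone x). Origin: on the bar's top, mid-width, at 300 deg; x outward, y along the stroke (anticlockwise from above), z up. Free end on the tail side (finish): the hoop ends 12 mm beyond the origin.
- spare_guard: Bystander: a second guard of the same form lying loose on the table to the robot's right, off the drone. Origin under its centre; 50 mm high.
- battery: Bystander: loose battery pack 76 x 36 x 30 mm beside the drone. Origin at the centre of its underside.
- sonar: Bystander: blue circuit board 20 x 45 mm with two silver round cans, 14 mm high, beside the drone. Origin at the centre of its underside.
- lcd: Bystander: display module 36 x 80 x 12 mm beside the drone. Origin at the centre of its underside.
- jar: Bystander: clear screw jar, 44 mm diameter, 55 mm high, beside the drone. Origin at the centre of its underside.
- driver: Bystander: screwdriver 170 mm long lying on the table at the mat's left edge. Origin under its middle.
- duster: Bystander: grey air-duster can, 53 mm diameter, 190 mm high, standing to the robot's left. Origin at the centre of its underside.

How it is judged:
By the outcome, as a careful person would: the job done as asked, in the order asked, and still so for the second after the job is handed in, with the robot touching nothing.
It also fails if it takes over 58 s, if anything falls off the work surface, if the arm or the gripper's body presses on something with over 40 N, if the wrist force passes 120 N, or if a joint passes its speed limit or range.

### The arm

A 6-joint arm with a two-finger parallel gripper is mounted at the origin on the work surface. World frame = base frame: x ahead of the robot, y to its left, z up, the work surface at z = 0. Lengths are in m, angles in rad, forces in N, time in s.
With the tool pointing down it reaches from about 0.25 to 0.775 m from the base axis. Payload 4 kg.
Tool frame: the origin (TCP) lies midway between the tips of the shut fingers; the grasp point (between the pads) lies 19 mm behind it (robot.grasp_offset is the distance from the TCP to the grasp point, in m); z points along the fingers, y is the direction in which the jaws open and shut (so a half turn about z gives the same grasp; the last joint's range is limited). The gripper opens to 94 mm and grips with 3 to 60 N. Pads are 16 mm wide; open, the fingers measure 119 mm over their backs; the gripper's body (75 mm by 177 mm) begins 78 mm behind the grasp point.
Start: joints at [1.126, 0.087, 1.371, -0, 1.684, -0.103], TCP at [0.184, 0.518, 0.206] pointing down, gripper open.
Joint ranges: [-3.1, 3.1], [-0.76, 2.03], [0.27, 2.55], [-1.08, 4.22], [0.17, 2.65], [-2.57, 2.57]. Speed limits (rad/s): [2.79, 2.79, 3.14, 3.14, 3.14, 3.14].

### API

Orientations are given as [roll, pitch, yaw] about the fixed x, y, z axes, in that order (R = Rz(yaw) Ry(pitch) Rx(roll)).
In Python, from bench import status, viewer, order, robot gives the robot as it stands. The module is installed in compiled form; this text tells all that it offers.
- The arm moves only by the tool move_arm, never from a script. Its argument "targets" is a list of rows, each a list of 3 entries, a list of its own where there are three numbers: the shift along the tool's x, y, z in mm, then the turn, a rotation vector about the tool's x, y, z in degrees, then the opening, from -1 (shut) to 1 (fully open). A call has 1 to 20 rows; each row is the pose to reach, as a shift and turn from the pose commanded when the call began, along the tool's axes at that moment; what a row does not reach only later rows make up. A row lasts 1/8 s, in which the tool goes at most 62.5 mm and 10.7 degrees, less where a joint would pass 70% of its speed; a pose out of reach is approached as far as the arm can. A call with a gripper value outside its range is refused whole. The fingers move at their own pace and stop on an object; the grip force is fixed at half the most. Time passes only in rows, so rows that repeat a pose let the fingers close. It gives the time, the measured TCP pose, the force and the opening at its end, in the units of the state.
- status.get_obs(): the state, without advancing time (a new reading comes with each control period).
- viewer.snapshot(name): name is "side" or "top" or "wrist"; returns the picture (400x640x3 uint8, red, green, blue); there is no depth.
- viewer.camera_model(name): a dict with "K" (3x3 intrinsics, pixels), "D" ([k1, k2, p1, p2, k3] as OpenCV has them; the pictures are not rectified), "xyz" and "attitude" of the camera in the world; the wrist camera has in their place "T_tool_cam" (4x4, takes a point from camera to tool coordinates, whose origin is the TCP and whose axes are the flange's). Camera axes: x right, y up, looking along -z (the intrinsics and any distortion apply to the point x, -y, -z); pixel columns grow to the right and rows downward; lengths in m; the calibration is good to about 2 mm. A picture is of the moment at which its call begins: read the wrist's pose just before it. camera_model takes no time and is no camera call.
- order.close_job(): hands the job in, once; it reports no verdict.
The state is a dict: "time": time; "joint_positions": joint angles; "qvel": joint speeds; "joint_torque": joint torques, N m; "tool_pos": TCP position; "ee_rot": TCP orientation; "wrist_force": force on the tool from outside, world axes, zero at the start; "wrist_torque": the same for the moment, N m; "width": finger opening in m.
Only numpy, scipy, OpenCV 4.12 (cv2) and the standard library are available. Lean on these libraries where they do the work, as an engineer would, in place of code of your own. Each camera call takes 0.05 s, during which the arm holds its last target. There are 200 camera calls.

## Working session

There is one attempt and no reset: what is moved stays moved. The work goes in short steps, Python scripts to look and compute and a tool call to move; the robot and the scene stay as the last step left them, time stands still between calls to the robot, and variables do not carry over. Pictures are saved under pics/ and viewed, about 8 in all and at most 12, crops included, and the job is handed in when it is done.

Besides the shell and the picture viewer there is one more tool, called by a JSON object that holds its "api" and its "payload". move_arm: Moves the arm, as the interface text tells. Its arguments: {"type":"object","properties":{"targets":{"type":"array"}},"required":["targets"]}

```bash
mkdir -p pics; python3 - <<'E'
from bench import status, viewer
import cv2
o=status.get_obs();print({k:(v if not hasattr(v,'round') else v) for k,v in o.items()})
for n in("top","side","wrist"):
    cv2.imwrite(f"pics/{n}0.png",viewer.snapshot(n)[:,:,::-1]); print(n,viewer.camera_model(n))
E
```

```text
{'time': 0.0, 'joint_positions': array([ 1.12591405e+00,  8.79517332e-02,  1.37217961e+00,  1.76686573e-05,
        1.68363105e+00, -1.03092760e-01]), 'qvel': array([ 0.00117749,  0.00108953,  0.00042267,  0.00233789,  0.00047183,
       -0.00165437]), 'joint_torque': array([ 3.95892976e-04, -3.40165758e+01, -3.02431369e+01,  7.18233478e-02,
        3.27528280e-02, -1.53414721e-04]), 'tool_pos': array([0.18410928, 0.51770337, 0.20434385]), 'ee_rot': array([-3.13943624e+00, -2.40755203e-04,  2.79980485e+00]), 'wrist_force': array([-0.01424292,  0.1889419 ,  0.01334543]), 'wrist_torque': array([-0.03417794, -0.02211612,  0.0352889 ]), 'width': 0.09373049570710451}
top {'K': array([[432.82272375,   0.        , 317.31322886],
       [  0.        , 432.82272375, 199.77532828],
       [  0.        ,   0.        ,   1.        ]]), 'D': array([-0.01643269,  0.        ,  0.        ,  0.        ,  0.        ]), 'xyz': array([ 0.44659174, -0.03854326,  1.28201755]), 'attitude': array([ 0.06452934,  0.00505221, -1.55228986])}
side {'K': array([[510.13149312,   0.        , 319.16029388],
       [
[... 191 characters left out ...]
.11808174,  1.26964031,  0.98079455]), 'attitude': array([ 1.00672255,  0.01399823, -2.70954402])}
wrist {'K': array([[288.32053582,   0.        , 319.7516298 ],
       [  0.        , 288.32053582, 198.38166023],
       [  0.        ,   0.        ,   1.        ]]), 'D': array([-0.01701521,  0.        ,  0.        ,  0.        ,  0.        ]), 'T_tool_cam': array([[-5.05463297e-04,  9.70576940e-01,  2.40790672e-01,
         6.90274464e-02],
       [ 9.99999666e-01,  3.35907100e-04,  7.45209278e-04,
        -7.08622556e-05],
       [ 6.42399645e-04,  2.40790968e-01, -9.70576786e-01,
        -1.79051433e-01],
       [ 0.00000000e+00,  0.00000000e+00,  0.00000000e+00,
         1.00000000e+00]])}
```

View pics/top0.png

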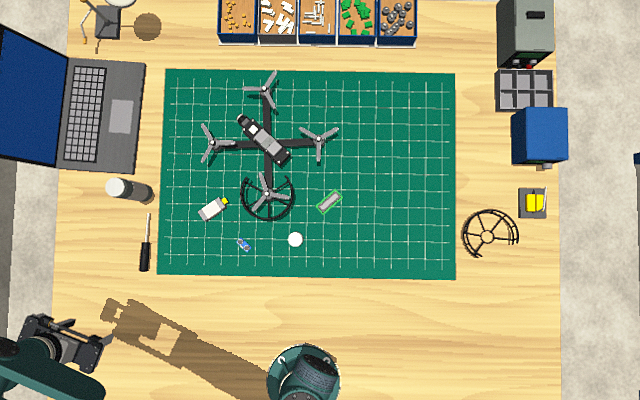

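View pics/side0.png

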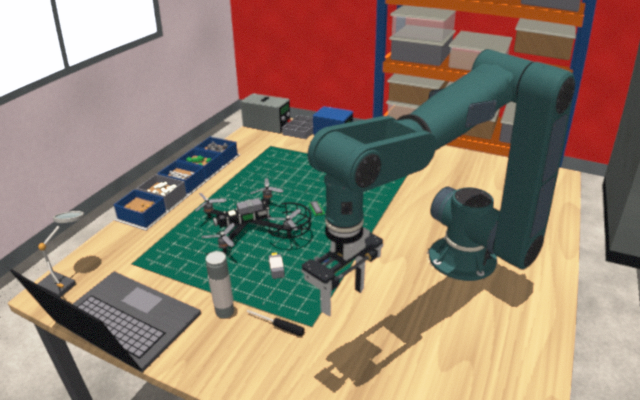

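```bash
cat > h.py <<'E'
import numpy as np, cv2
from scipy.spatial.transform import Rotation as R
from bench import status, viewer
def pose(o): return R.from_euler('xyz',o['ee_rot']).as_matrix(), np.array(o['tool_pos'])
def cam(n,o=None):
    m=viewer.camera_model(n)
    if n=='wrist':
        A,p=pose(o); T=m['T_tool_cam']; return m,A@T[:3,:3],A@T[:3,3]+p
    return m,R.from_euler('xyz',m['attitude']).as_matrix(),m['xyz']
def ray(n,uv,z,o=None):
    m,A,c=cam(n,o); q=cv2.undistortPoints(np.float64(uv).reshape(-1,1,2),m['K'],m['D']).reshape(-1,2)
    d=np.c_[q[:,0],-q[:,1],-np.ones(len(q))]@A.T
    return c+d*((z-c[2])/d[:,2])[:,None]
def proj(n,P,o=None):
    m,A,c=cam(n,o); X=(np.float64(P)-c)@A; X=X*[1,-1,-1]
    return cv2.projectPoints(X,np.zeros(3),np.zeros(3),m['K'],m['D'])[0].reshape(-1,2)
E
python3 - <<'E'
from h import *
a=ray('top',[(267,193),(265,90),(212,143),(319,139)],0.0695);print(a.round(4))
d=a[1]-a[0];print(np.linalg.norm(d),np.degrees(np.arctan2(d[1],d[0])))
print('others',ray('top',[(212,209),(243,244),(295,240),(330,202),(120,188)],0.02).round(3))
o=status.get_obs();A,p=pose(o);print(A.round(3))
print('shift to above', ((np.array([*a[0][:2]-[0.0,0],0.25])-p)@A*1000).round())
E
```

```text
[[ 0.5413  0.1109  0.0695]
 [ 0.8366  0.1244  0.0695]
 [ 0.6808  0.2709  0.0695]
 [ 0.6975 -0.0326  0.0695]]
0.2955904074984063 2.6294633603068065
others [[ 0.495  0.277  0.02 ]
 [ 0.395  0.183  0.02 ]
 [ 0.41   0.032  0.02 ]
 [ 0.522 -0.068  0.02 ]
 [ 0.552  0.551  0.02 ]]
[[-0.942  0.335 -0.001]
 [ 0.335  0.942 -0.002]
 [ 0.    -0.002 -1.   ]]
shift to above [-473. -264.  -45.]
```

{"api": "move_arm", "payload": {"targets": [[[-40,-30,-16],[0,0,-4],-1],[[-80,-62,-16],[0,0,-8],-1],[[-120,-95,-16],[0,0,-12],-1],[[-160,-125,-16],[0,0,-16],-1],[[-200,-158,-16],[0,0,-20],-1],[[-240,-190,-16],[0,0,-22],-1],[[-280,-221,-16],[0,0,-22],-1],[[-320,-253,-16],[0,0,-22],-1],[[-350,-277,-16],[0,0,-22],-1],[[-377,-298,-16],[0,0,-22],-1],[[-377,-298,-16],[0,0,-22],-1],[[-377,-298,-16],[0,0,-22],-1],[[-377,-298,-16],[0,0,-22],-1]]}}

```text
time: 1.78
tool_pos: [0.4391, 0.112, 0.2215]
ee_rot: [3.141, -0.0, -3.098]
wrist_force: [-1.1, -0.0, -0.5]
width: 0.0004
```

```bash
python3 - <<'E'
from h import *
import pickle
o=status.get_obs();im=viewer.snapshot('wrist')[:,:,::-1];cv2.imwrite('pics/w1.png',im);pickle.dump(o,open('o1.pkl','wb'))
for k in('time','tool_pos','ee_rot','wrist_force','width'):print(k,o[k])
print(proj('wrist',[[.5413,.1109,.0695]],o))
E
```

```text
time 1.775
tool_pos [0.4391391  0.11200439 0.22150159]
ee_rot [ 3.14116832e+00 -5.04067097e-05 -3.09783705e+00]
wrist_force [-1.07492342 -0.01838576 -0.54799739]
width 0.0004035998013287645
[[315.70622845 267.07809643]]
```

View pics/w1.png

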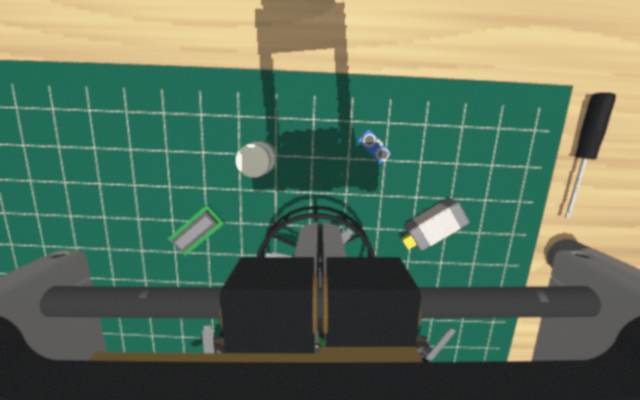

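{"api": "move_arm", "payload": {"targets": [[[-50,0,-20],[0,0,0],-1],[[-100,0,-20],[0,0,0],-1],[[-150,0,-20],[0,0,0],-1],[[-200,0,-20],[0,0,0],-1],[[-225,0,-20],[0,0,0],-1],[[-225,0,-20],[0,0,0],-1],[[-225,0,-20],[0,0,0],-1],[[-225,0,-20],[0,0,0],-1]]}}

```text
time: 2.82
tool_pos: [0.6635, 0.121, 0.2425]
ee_rot: [3.141, 0.001, -3.099]
wrist_force: [0.5, -0.3, 0.5]
width: 0.0004
```

```bash
python3 - <<'E'
from h import *
import pickle
o=status.get_obs();im=viewer.snapshot('wrist')[:,:,::-1];cv2.imwrite('pics/w2.png',im);pickle.dump(o,open('o2.pkl','wb'))
for k in('time','tool_pos','ee_rot','wrist_force','width'):print(k,o[k])
th=np.radians(np.arange(50,311,5)+2.6)
P=np.c_[.5413+.071*np.cos(th),.1109+.071*np.sin(th),np.full(len(th),.087)]
uv=proj('wrist',P,o); v=im.copy()
for a in uv: cv2.circle(v,tuple(int(round(x*8)) for x in a),8,(0,0,255),-1,cv2.LINE_AA,3)
x0,y0=(uv.min(0)-30).astype(int);x1,y1=(uv.max(0)+30).astype(int);x0=max(x0,0);y0=max(y0,0);print(x0,y0,x1,y1)
c=np.hstack([im[y0:y1,x0:x1],v[y0:y1,x0:x1]]);s=min(800/c.shape[1],600/c.shape[0]);print(s);cv2.imwrite('pics/w2c.png',cv2.resize(c,None,fx=s,fy=s,interpolation=cv2.INTER_CUBIC))
E
```

```text
time 2.825
tool_pos [0.66353371 0.12098405 0.24254127]
ee_rot [ 3.14141019e+00  9.94798093e-04 -3.09872037e+00]
wrist_force [ 0.51415717 -0.2516595   0.46807408]
width 0.0003552205804515407
220 0 411 149
2.094240837696335
```

View pics/w2c.png

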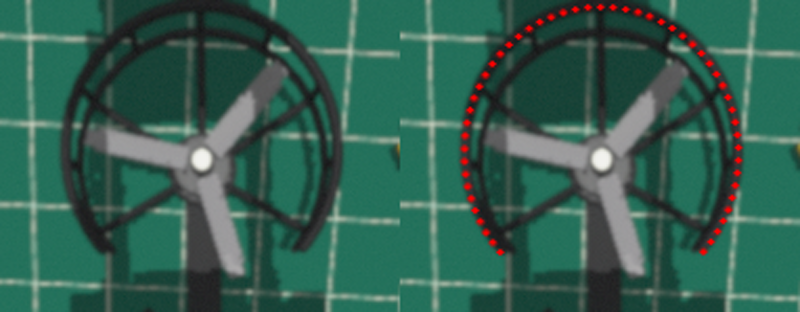

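{"api": "move_arm", "payload": {"targets": [[[40,25,10],[0,0,0],-1],[[73,46,40],[0,0,0],-1],[[73,46,85],[0,0,0],-1],[[73,46,120],[0,0,0],-1],[[73,46,140],[0,0,0],-1],[[73,46,148],[0,0,0],-1],[[73,46,150],[0,0,0],-1],[[73,46,150],[0,0,0],-1],[[73,46,150],[0,0,0],-1],[[73,46,150],[0,0,0],-1]]}}

```text
time: 4.12
tool_pos: [0.59, 0.1635, 0.0923]
ee_rot: [3.141, 0.001, -3.099]
wrist_force: [-0.1, -1.0, 0.4]
width: 0.0005
```

```bash
python3 - <<'E'
from h import *
o=status.get_obs();ims=viewer.snapshot('side')[:,:,::-1];w=viewer.snapshot('wrist')[:,:,::-1]
for k in('time','tool_pos','ee_rot','wrist_force','width'):print(k,o[k])
u=proj('side',[o['tool_pos']]).astype(int)[0];print(u)
a=cv2.resize(ims[max(u[1]-50,0):u[1]+50,u[0]-65:u[0]+65],(520,400),interpolation=cv2.INTER_CUBIC)
b=cv2.resize(w[0:400,200:480],(280,400))
cv2.imwrite('pics/s3.png',np.hstack([a,b]))
E
```

```text
time 4.125
tool_pos [0.59004368 0.16352285 0.09226861]
ee_rot [ 3.14135389e+00  1.33554111e-03 -3.09944919e+00]
wrist_force [-0.0659943  -0.99086068  0.41360376]
width 0.0005279702454976351
[265 216]
```

View pics/s3.png

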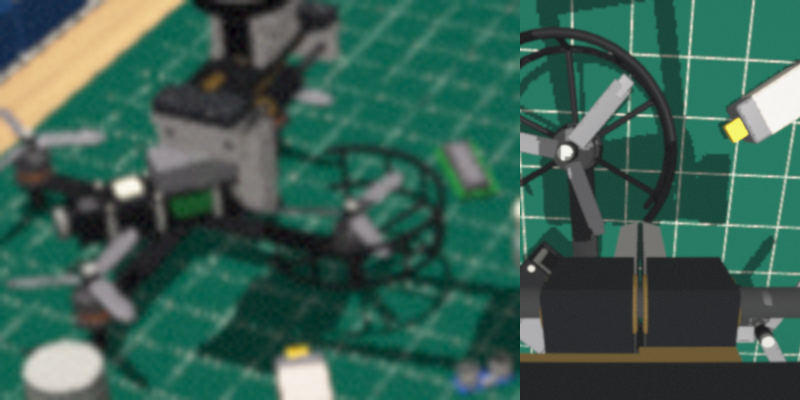

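```bash
python3 - <<'E'
from h import *
import pickle
def go(o,g,ths):
    rs=np.arange(60,80,.25); rows=[]
    for t in ths:
        a=np.radians(t+2.6);P=np.c_[.5413+rs/1e3*np.cos(a),.1109+rs/1e3*np.sin(a),np.full(len(rs),.087)]
        uv=proj('wrist',P,o).astype(np.float32); 
        if uv.min()<1: continue
        v=cv2.remap(g,uv[:,0],uv[:,1],cv2.INTER_LINEAR).ravel().astype(float)
        w=np.clip(60-v,0,None); dark=rs[v<55]
        rows.append((t,dark.min() if len(dark) else 0,dark.max() if len(dark) else 0))
    print(rows)
    r=np.array([x for x in rows if x[2]>0]); a=np.radians(r[:,0]); 
    # outer edge fit: r=74+c+dx cos+dy sin
    s=np.linalg.lstsq(np.c_[np.ones(len(a)),np.cos(a),np.sin(a)],r[:,2]-74,rcond=None)[0];print(s)
o2=pickle.load(open('o2.pkl','rb'));go(o2,cv2.imread('pics/w2.png',0),range(55,310,15))
o=status.get_obs();im=viewer.snapshot('wrist')[:,:,::-1];go(o,cv2.cvtColor(im,cv2.COLOR_BGR2GRAY),range(65,275,15))
E
```

```text
[(55, np.float64(60.0), np.float64(71.0)), (70, np.float64(63.5), np.float64(71.0)), (85, np.float64(62.75), np.float64(71.75)), (100, np.float64(62.25), np.float64(70.5)), (115, np.float64(60.0), np.float64(72.0)), (130, np.float64(60.0), np.float64(72.75)), (145, np.float64(60.0), np.float64(74.0)), (205, np.float64(60.0), np.float64(79.75)), (220, np.float64(60.0), np.float64(74.5)), (235, np.float64(60.0), np.float64(73.25)), (250, np.float64(60.0), np.float64(72.75)), (265, np.float64(60.5), np.float64(70.5)), (280, np.float64(61.25), np.float64(70.25)), (295, np.float64(61.25), np.float64(71.5))]
[-2.26817234 -3.61309251 -0.25554301]
[(65, np.float64(61.25), np.float64(73.5)), (80, np.float64(63.75), np.float64(73.75)), (95, np.float64(61.25), np.float64(74.5)), (110, np.float64(65.75), np.float64(74.0)), (125, np.float64(65.75), np.float64(73.5)), (140, np.float64(65.25), np.float64(74.0)), (155, np.float64(63.25), np.float64(74.25)), (170, np.float64(60.0), np.float64(74.0)), (185, np.float64(60.0), np.float64(74.0)), (200, np.float64(60.0), np.float64(74.0)), (215, np.float64(68.0), np.float64(73.5)), (230, np.float64(67.5), np.float64(73.0)), (245, np.float64(67.5), np.float64(69.5)), (260, np.float64(66.25), np.float64(69.0))]
[-2.19922789 -2.10141418  2.00330911]
```

{"api": "move_arm", "payload": {"targets": [[[0,0,3],[0,0,0],-1],[[0,0,5],[0,0,0],-1],[[0,0,6],[0,0,0],-1],[[0,0,7],[0,0,0],-1],[[0,0,7.5],[0,0,0],-1],[[0,0,7.5],[0,0,0],-1],[[0,0,7.5],[0,0,0],-1],[[0,0,7.5],[0,0,0],-1]]}}

```text
time: 5.28
tool_pos: [0.5896, 0.1634, 0.0841]
ee_rot: [3.142, 0.0, -3.099]
wrist_force: [-0.2, -0.6, 0.6]
width: 0.0004
```

```bash
python3 - <<'E'
from h import *
o=status.get_obs();im=viewer.snapshot('wrist')[:,:,::-1]
for k in('time','tool_pos','wrist_force','wrist_torque'):print(k,o[k])
cv2.imwrite('pics/w4.png',cv2.resize(im[60:300,160:480],(800,600),interpolation=cv2.INTER_CUBIC))
# planned rows from current 46deg
for s in range(46,316,80):
    print(s,[(round(71*(np.cos(np.radians(s))-np.cos(np.radians(t))),1),round(71*(np.sin(np.radians(t))-np.sin(np.radians(s))),1)) for t in range(s+4,min(s+81,316),4)])
E
```

```text
time 5.275
tool_pos [0.58959949 0.16344419 0.08408592]
wrist_force [-0.20851088 -0.57516542  0.57730421]
wrist_torque [-0.03776018  0.11980432 -0.00713382]
46 [(np.float64(3.7), np.float64(3.3)), (np.float64(7.6), np.float64(6.4)), (np.float64(11.7), np.float64(9.1)), (np.float64(16.0), np.float64(11.6)), (np.float64(20.4), np.float64(13.8)), (np.float64(25.0), np.float64(15.6)), (np.float64(29.8), np.float64(17.2)), (np.float64(34.6), np.float64(18.4)), (np.float64(39.4), np.float64(19.2)), (np.float64(44.4), np.float64(19.8)), (np.float64(49.3), np.float64(19.9)), (np.float64(54.3), np.float64(19.8)), (np.float64(59.2), np.float64(19.2)), (np.float64(64.1), np.float64(18.4)), (np.float64(68.9), np.float64(17.2)), (np.float64(73.6), np.float64(15.6)), (np.float64(78.2), np.float64(13.8)), (np.float64(82.7), np.float64(11.6)), (np.float64(86.9), np.float64(9.1)), (np.float64(91.1), np.float64(6.4))]
126 [(np.float64(3.9), np.float64(-3.1)), (np.float64(7.6), np.float64(-6.4)), (np.float64(11.0), np.float64(-9.9)), (np.float64(14.2), np.float64(-13.7)), (np.float64(17.1), np.float64(-
[... 964 characters left out ...]
(-34.9), np.float64(-33.7)), (np.float64(-39.5), np.float64(-35.6)), (np.float64(-44.2), np.float64(-37.1)), (np.float64(-49.1), np.float64(-38.3)), (np.float64(-53.9), np.float64(-39.2)), (np.float64(-58.9), np.float64(-39.7)), (np.float64(-63.8), np.float64(-39.9)), (np.float64(-68.8), np.float64(-39.7)), (np.float64(-73.7), np.float64(-39.2)), (np.float64(-78.6), np.float64(-38.3)), (np.float64(-83.4), np.float64(-37.1))]
286 [(np.float64(-4.7), np.float64(1.5)), (np.float64(-9.3), np.float64(3.4)), (np.float64(-13.8), np.float64(5.6)), (np.float64(-18.1), np.float64(8.0)), (np.float64(-22.2), np.float64(10.8)), (np.float64(-26.1), np.float64(13.9)), (np.float64(-29.8), np.float64(17.2))]
```

View pics/w4.png

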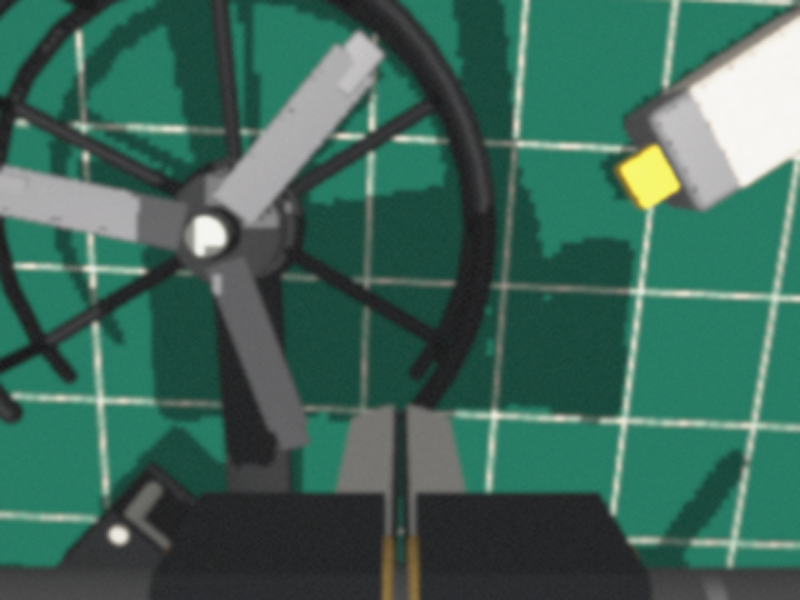

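{"api": "move_arm", "payload": {"targets": [[[0,0,-4],[0,0,0],-1],[[0,0,-9],[0,0,0],-1],[[4,3,-9],[0,0,0],-1],[[6,5,-9],[0,0,0],-1],[[6,5,-9],[0,0,0],-1],[[6,5,-9],[0,0,0],-1]]}}

```text
time: 6.08
tool_pos: [0.5833, 0.1682, 0.0928]
ee_rot: [-3.142, -0.0, -3.099]
wrist_force: [-0.0, 0.1, -0.1]
width: 0.0006
```

```bash
cat > f.py <<'E'
from h import *
F=[]
for i in range(8):
    o=status.get_obs();F.append(np.r_[o['wrist_force'],o['wrist_torque'],o['joint_torque'][1:3],o['tool_pos'][2]]);im=viewer.snapshot('wrist')[:,:,::-1]
F=np.array(F);np.set_printoptions(precision=4,suppress=True);print(o['time'],F.mean(0),F.std(0),o['tool_pos'],sep='\n')
d=np.array(o['tool_pos'][:2])-[.5413,.1109];print('r',np.hypot(*d),'ang',np.degrees(np.arctan2(d[1],d[0]))%360-2.6)
E
python3 f.py
```

```text
6.425
[  0.1786   0.1257  -0.1771   0.0327  -0.0014   0.0009 -40.1282 -29.0857
   0.0929]
[0.3968 0.6611 0.4534 0.0139 0.0228 0.027  0.0164 0.005  0.    ]
[0.5834 0.1682 0.0929]
r 0.07108051912393852 ang 51.05629339116721
```

{"api": "move_arm", "payload": {"targets": [[[0,0,3],[0,0,0],-1],[[0,0,5],[0,0,0],-1],[[0,0,6],[0,0,0],-1],[[0,0,7],[0,0,0],-1],[[0,0,8],[0,0,0],-1],[[0,0,8],[0,0,0],-1],[[0,0,8],[0,0,0],-1],[[0,0,8],[0,0,0],-1]]}}

```text
time: 7.48
tool_pos: [0.5834, 0.1682, 0.0851]
ee_rot: [3.142, 0.0, -3.099]
wrist_force: [-1.7, -0.2, 1.7]
width: 0.0004
```

```bash
python3 f.py
```

```text
7.825
[ -0.6706  -0.2032   1.0793  -0.0315   0.1995  -0.001  -39.5996 -28.9137
   0.085 ]
[0.6683 0.418  0.398  0.0114 0.0266 0.0364 0.0072 0.0027 0.    ]
[0.5834 0.1682 0.085 ]
r 0.07107680925308586 ang 51.10438469074781
```

```bash
python3 -c "
from math import *
for s in (51,131,211,291):
    print(s,[[round(71*(cos(radians(s))-cos(radians(t))),1),round(71*(sin(radians(t))-sin(radians(s))),1)] for t in range(s+4,min(s+81,316),4)])"
```

```text
51 [[4.0, 3.0], [8.1, 5.7], [12.4, 8.1], [16.9, 10.2], [21.6, 12.0], [26.3, 13.4], [31.1, 14.5], [36.0, 15.3], [41.0, 15.7], [45.9, 15.8], [50.9, 15.6], [55.8, 14.9], [60.7, 14.0], [65.4, 12.7], [70.1, 11.1], [74.7, 9.2], [79.1, 6.9], [83.4, 4.4], [87.4, 1.5], [91.3, -1.6]]
131 [[3.6, -3.4], [7.0, -7.0], [10.1, -10.9], [13.0, -14.9], [15.5, -19.2], [17.8, -23.6], [19.7, -28.1], [21.3, -32.8], [22.6, -37.6], [23.5, -42.5], [24.1, -47.4], [24.4, -52.3], [24.3, -57.3], [23.9, -62.2], [23.1, -67.1], [22.0, -72.0], [20.6, -76.7], [18.8, -81.3], [16.7, -85.8], [14.3, -90.2]]
211 [[-2.7, -4.2], [-5.7, -8.1], [-8.9, -11.9], [-12.4, -15.4], [-16.2, -18.6], [-20.1, -21.6], [-24.3, -24.3], [-28.6, -26.7], [-33.1, -28.8], [-37.7, -30.6], [-42.5, -32.0], [-47.3, -33.1], [-52.2, -33.9], [-57.1, -34.3], [-62.1, -34.4], [-67.0, -34.2], [-72.0, -33.6], [-76.8, -32.6], [-81.6, -31.3], [-86.3, -29.7]]
291 [[-4.6, 1.9], [-9.0, 4.2], [-13.2, 6.7], [-17.3, 9.6], [-21.1, 12.7], [-24.8, 16.1]]
```

{"api": "move_arm", "payload": {"targets": [[[4.0,3.0,0.3],[0,0,0],-1],[[8.1,5.7,0.3],[0,0,0],-1],[[12.4,8.1,0.3],[0,0,0],-1],[[16.9,10.2,0.3],[0,0,0],-1],[[21.6,12.0,0.3],[0,0,0],-1],[[26.3,13.4,0.3],[0,0,0],-1],[[31.1,14.5,0.3],[0,0,0],-1],[[36.0,15.3,0.3],[0,0,0],-1],[[41.0,15.7,0.3],[0,0,0],-1],[[45.9,15.8,0.3],[0,0,0],-1],[[50.9,15.6,0.3],[0,0,0],-1],[[55.8,14.9,0.3],[0,0,0],-1],[[60.7,14.0,0.3],[0,0,0],-1],[[65.4,12.7,0.3],[0,0,0],-1],[[70.1,11.1,0.3],[0,0,0],-1],[[74.7,9.2,0.3],[0,0,0],-1],[[79.1,6.9,0.3],[0,0,0],-1],[[83.4,4.4,0.3],[0,0,0],-1],[[87.4,1.5,0.3],[0,0,0],-1],[[91.3,-1.6,0.3],[0,0,0],-1]]}}

```text
time: 10.38
tool_pos: [0.4919, 0.1626, 0.0847]
ee_rot: [3.141, -0.0, -3.099]
wrist_force: [1.9, -0.0, 2.0]
width: 0.0005
```

```bash
cat >> f.py <<'E'
import glob
n=f"pics/k{len(glob.glob('pics/k*'))}.png"; cv2.imwrite(n,im); print(n)
E
python3 f.py
```

```text
10.725
[ -0.1429  -0.4131   1.3111  -0.0473   0.1007  -0.0043 -31.1204 -28.3292
   0.0845]
[0.8538 0.457  0.4994 0.0963 0.1237 0.0284 0.2593 0.2564 0.0001]
[0.4918 0.1624 0.0844]
r 0.07148135412451999 ang 131.2527904096575
pics/k0.png
```

View pics/k0.png

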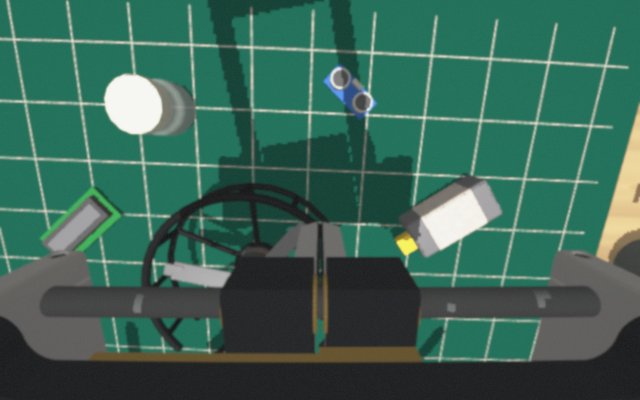

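{"api": "move_arm", "payload": {"targets": [[[3.6,-3.4,0],[0,0,0],-1],[[7.0,-7.0,0],[0,0,0],-1],[[10.1,-10.9,0],[0,0,0],-1],[[13.0,-14.9,0],[0,0,0],-1],[[15.5,-19.2,0],[0,0,0],-1],[[17.8,-23.6,0],[0,0,0],-1],[[19.7,-28.1,0],[0,0,0],-1],[[21.3,-32.8,0],[0,0,0],-1],[[22.6,-37.6,0],[0,0,0],-1],[[23.5,-42.5,0],[0,0,0],-1],[[24.1,-47.4,0],[0,0,0],-1],[[24.4,-52.3,0],[0,0,0],-1],[[24.3,-57.3,0],[0,0,0],-1],[[23.9,-62.2,0],[0,0,0],-1],[[23.1,-67.1,0],[0,0,0],-1],[[22.0,-72.0,0],[0,0,0],-1],[[20.6,-76.7,0],[0,0,0],-1],[[18.8,-81.3,0],[0,0,0],-1],[[16.7,-85.8,0],[0,0,0],-1],[[14.3,-90.2,0],[0,0,0],-1]]}}

```text
time: 13.28
tool_pos: [0.4819, 0.0717, 0.0846]
ee_rot: [-3.142, -0.0, -3.099]
wrist_force: [-1.6, 1.1, 1.7]
width: 0.0002
```

```bash
python3 f.py
```

```text
13.625
[  0.0576  -0.2744   1.3103  -0.0721  -0.0199   0.0177 -28.2808 -27.9981
   0.0847]
[0.7918 0.6356 0.3536 0.1467 0.0687 0.0282 0.1474 0.0985 0.0001]
[0.482  0.0717 0.0848]
r 0.0710843472690005 ang 210.8362326316306
pics/k1.png
```

{"api": "move_arm", "payload": {"targets": [[[-2.7,-4.2,0],[0,0,0],-1],[[-5.7,-8.1,0],[0,0,0],-1],[[-8.9,-11.9,0],[0,0,0],-1],[[-12.4,-15.4,0],[0,0,0],-1],[[-16.2,-18.6,0],[0,0,0],-1],[[-20.1,-21.6,0],[0,0,0],-1],[[-24.3,-24.3,0],[0,0,0],-1],[[-28.6,-26.7,0],[0,0,0],-1],[[-33.1,-28.8,0],[0,0,0],-1],[[-37.7,-30.6,0],[0,0,0],-1],[[-42.5,-32.0,0],[0,0,0],-1],[[-47.3,-33.1,0],[0,0,0],-1],[[-52.2,-33.9,0],[0,0,0],-1],[[-57.1,-34.3,0],[0,0,0],-1],[[-62.1,-34.4,0],[0,0,0],-1],[[-67.0,-34.2,0],[0,0,0],-1],[[-72.0,-33.6,0],[0,0,0],-1],[[-76.8,-32.6,0],[0,0,0],-1],[[-81.6,-31.3,0],[0,0,0],-1],[[-86.3,-29.7,0],[0,0,0],-1]]}}

```text
time: 16.18
tool_pos: [0.5696, 0.0461, 0.0847]
ee_rot: [-3.142, 0.0, -3.099]
wrist_force: [-1.6, -1.0, 0.4]
width: 0.0005
```

```bash
python3 f.py
```

```text
16.525
[  0.3681   0.0493   0.9439   0.063   -0.0684   0.0124 -36.1672 -27.9752
   0.0849]
[0.8768 0.6065 0.5166 0.0444 0.167  0.0321 0.2675 0.2253 0.0001]
[0.5697 0.0461 0.085 ]
r 0.07071967540861485 ang 291.0530488621596
pics/k2.png
```

View pics/k2.png

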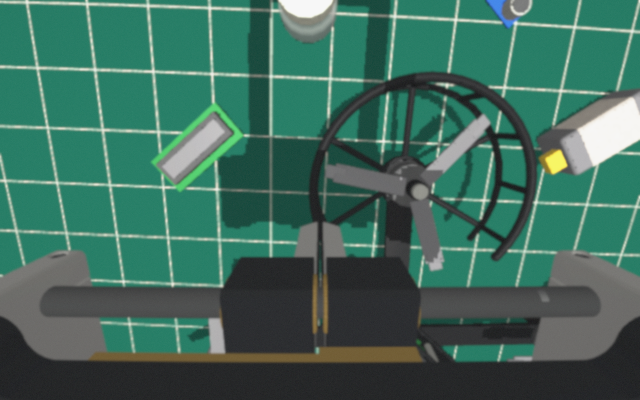

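{"api": "move_arm", "payload": {"targets": [[[-4.6,1.9,0.3],[0,0,0],-1],[[-9.0,4.2,0.3],[0,0,0],-1],[[-13.2,6.7,0.3],[0,0,0],-1],[[-17.3,9.6,0.3],[0,0,0],-1],[[-21.1,12.7,0.3],[0,0,0],-1],[[-24.0,15.3,0.3],[0,0,0],-1],[[-24.0,15.3,0.3],[0,0,0],-1],[[-24.0,15.3,-3],[0,0,0],-1],[[-24.0,15.3,-10],[0,0,0],-1],[[-24.0,15.3,-30],[0,0,0],-1],[[-24.0,15.3,-70],[0,0,0],-1],[[-24.0,15.3,-110],[0,0,0],-1],[[-24.0,15.3,-150],[0,0,0],-1],[[-60,-20,-160],[0,0,0],-1],[[-100,-50,-160],[0,0,0],-1],[[-100,-50,-160],[0,0,0],-1],[[-100,-50,-160],[0,0,0],-1],[[-100,-50,-160],[0,0,0],-1]]}}

```text
time: 18.82
tool_pos: [0.6706, 0.0011, 0.2457]
ee_rot: [3.141, 0.001, -3.098]
wrist_force: [-0.2, -0.1, 0.2]
width: 0.0005
```

```bash
python3 - <<'E'
from h import *
o=status.get_obs();print(o['time'],o['tool_pos'],o['wrist_force'])
t=viewer.snapshot('top')[:,:,::-1];a=cv2.imread('pics/top0.png')
c=np.hstack([a[70:260,150:340],t[70:260,150:340]]);cv2.imwrite('pics/end.png',cv2.resize(c,(800,400),interpolation=cv2.INTER_CUBIC))
s=np.s_[215:260,195:350];print('bystander diff',np.abs(a[s].astype(int)-t[s]).mean(), 'guard diff',np.abs(a[180:225,235:300].astype(int)-t[180:225,235:300]).mean())
E
```

```text
18.825 [0.67055012 0.00114667 0.24572953] [-0.2013303  -0.06332726  0.21210139]
bystander diff 22.32979689366786 guard diff 33.836467236467236
```

View pics/end.png

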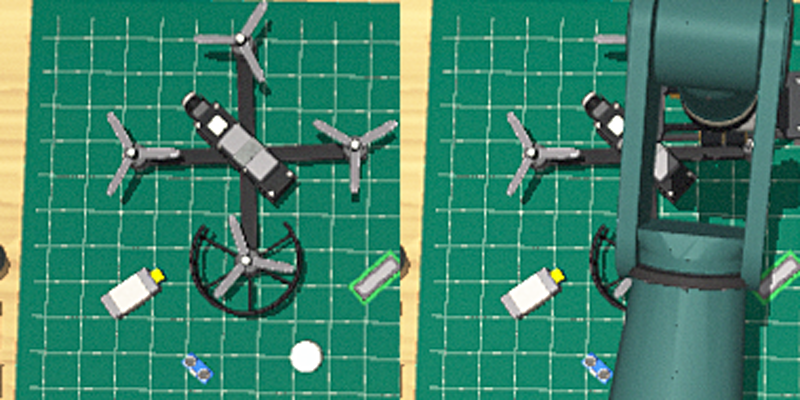

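```bash
python3 -c "
from bench import order;print(order.close_job())"
```

```text
the job is handed in; nothing more can be done
None
```

I ran the shut fingertips anticlockwise along the top of the upper hoop, from the camera-side free end (about 51°) to just past the tail-side end (about 315°). Then I lifted straight up and moved clear, and handed the job in at about 19 s.

- **Touch:** At the four stops I made along the stroke (51°, 131°, 211° and 291°), the mean upward force was 0.9–1.3 N. The tips were about 2–2.5 mm below the hoop's rest height and within about 0.5 mm of its 71 mm centre line.
- **First try at the start:** My first descent, at about 45°, gave no clear contact. I lifted, moved a few millimetres further onto the hoop, and pressed again, and the force reading then confirmed contact.
- **Final check:** The wrist force was back to about zero with the tool 0.246 m up. In the last top picture, the nose, left motor, left part of the guard, battery and sonar were where they started.
- **Not checked:** The arm hid the jar, most of the guard and the right-hand side of the drone in that last picture, so I did not check those again at the end. The picture-difference numbers were spoiled by the arm for the same reason. The force reading is noisy (about 0.5 N), so I judged contact only from averages at the stops.

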